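# Close a two-part ice-ball mould on its drip stand and hold it shut

## Task

Get the two-part aluminium ice-ball mould ready for clipping: first stand the lower half (the one with the two dowels) level and centred on the narrow raised post of the drip stand and let go of it, then fit the upper half down over the dowels. Press the upper half down against the springy seal until the two faces meet with no gap, and finish while you are still holding it pressed shut, because it opens as soon as the push stops and I need both hands for the clips. Leave the other things on the worktop where they are.

Things in the scene. Friction and masses are not known exactly. Their poses are not given: they have to be found in the camera images.
- lower_half_centre (a point): Centre of the lower mould half, half-way up: aluminium, 34 mm high, 0.25 kg, loose on the worktop, open half-ball cavity (42 mm), black seal ring and two steel dowels upward. z up. Barrel 70 mm along x, with two upright flats 56 mm apart square to y (42 mm long, full height): grip there. Ears 12 mm thick, 20 mm wide reach out along x at the top, to 52 mm from the centre; they carry the dowels.
- lower_face (a point): Centre of the lower half's upper (parting) face, 17 mm above its centre, same axes. The dowels stand at x = +42 and -42 mm, y = 0: 8 mm thick, 14 mm high above this face, the last 6 mm tapering to 3 mm.
- upper_half_centre (a point): Centre of the upper mould half, half-way up: 34 mm high, 0.25 kg, loose on the worktop, cavity down, a filling funnel (19 mm wide) in its top. z up. Same outline: barrel 70 mm along x, two grip flats 56 mm apart square to y, ears along x at its bottom, 12 mm thick, ends 52 mm out. Fits on the lower half either way round; then this point is 34 mm above the lower half's centre when shut, 38 mm unpressed.
- upper_face (a point): Centre of the upper half's underside (its parting face), 17 mm below its centre, same axes. Each ear has a 10 mm through hole for a dowel, at x = +42 and -42 mm, y = 0. The face meets the lower half's parting face when the mould is shut.
- stand_top (a point): Centre of the top of the drip stand's post, z up. The stand is a round steel tray, 150 mm across with a 12 mm rim, fixed to the worktop (its place varies); the round post in its middle is 40 mm thick with a flat rubber top 40 mm above the worktop.
- drip_stand: The same drip stand, origin at the centre of its underside on the worktop.
- seal (a joint): How far the springy seal ring on the lower half is squeezed, in m: 0 when it stands 4 mm proud of the parting face, 0.004 when it is flush (mould shut). It starts to give at 5 N and is flush at 11 N, the weight of the upper half (about 2.5 N) included.
- lemon: yellow lemon, 78x55x56 mm, at the back. A bystander, origin at its underside centre.
- onion: red onion, about 82 mm, at the back. A bystander, origin at its underside centre.
- mug_blue: white mug with dark dots, 91 mm high, behind on the left. A bystander, origin at its underside centre.
- soup_tin: food tin, 75 mm across, 110 mm high, behind on the right. A bystander, origin at its underside centre.
- pepper_jar: small spice jar, 41 mm across, 105 mm high, behind on the left. A bystander, origin at its underside centre.
- teaspoon: steel teaspoon, 130 mm long, in front. A bystander, origin at its underside centre.
Mind the look-alikes: they are no part of the job. What is shaped like the part that bears upper_half_centre but pink is not meant.

How it is judged:
By the outcome, as a careful person would: the job done as asked, in the order asked, and still so for the second after the job is handed in, while the arm keeps its last pose, push and grip.
It also fails if it takes over 64 s, if anything falls off the work surface, if the arm or the gripper's body presses on something with over 40 N, if the wrist force passes 120 N, or if a joint passes its speed limit or range.

## Robot

A 6-joint arm with a two-finger parallel gripper is mounted at the origin on a cart in front of the work surface, level with it; the furniture and walls round the work are solid. World frame = base frame: x ahead of the robot, y to its left, z up, the work surface at z = 0. Lengths are in m, angles in rad, forces in N, time in s.
With the tool pointing down it reaches from about 0.35 to 0.975 m from the base axis. Payload 4.9 kg.
Tool frame: the origin (TCP) lies between the finger pads; the fingertips stand 22 mm ahead of it and the grasp point (between the pads) lies 3 mm ahead of it; z points along the fingers, y is the line along which they close (so a half turn about z gives the same grasp; the last joint's range is limited). The gripper opens to 85 mm and grips with 20 to 120 N. Pads are 22 mm wide; open, the fingers measure 114 mm over their backs; the gripper's body (76 mm by 85 mm) begins 54 mm behind the grasp point. The pads swing forward as they close: fully open they stand 13 mm farther back than shut.
Start: joints at [1.141, 0.053, 1.613, -0, 1.476, -0.119], TCP at [0.191, 0.595, 0.253] pointing down, gripper open.
Joint ranges: [-3.01, 3.01], [-1.01, 2.22], [0.06, 2.58], [-1.02, 4.17], [0.09, 2.62], [-3.14, 3.14]. Speed limits (rad/s): [2.57, 2.57, 3.14, 3.14, 3.14, 3.14].

## Interface

Orientations are given as a unit quaternion [w, x, y, z].
In Python, from plant import state, grab_frame, get_calibration, job_done, recognise, regions_of gives the robot as it stands.
- The arm moves only by the tool apply_moves, never from a script. Its argument "targets" is a list of rows, each an object with "translation": the shift along the tool's x, y, z normalised to -1 to 1, where 1 is 100 mm, a list of three; "twist": the turn about the tool's z normalised to -1 to 1, where 1 is 0.1 rad; "hand": the opening, from 0 (shut) to 1 (fully open). A call has 1 to 8 rows; each row shifts and turns the commanded pose from where the row before left it, along the tool's axes as they then stand; what a row does not reach is not made up. A row lasts 1/10 s, in which the tool goes at most 50 mm and 8.59 degrees, less where a joint would pass 70% of its speed; a pose out of reach is approached as far as the arm can. A call with a number of a shift or a turn outside -1 to 1 is refused whole. A call with a gripper value outside its range is refused whole. The fingers move at their own pace and stop on an object; the grip force is fixed at half the most. Time passes only in rows, so rows that do not move let the fingers close. It gives the time, the measured TCP pose, the force, the opening and the grip force at its end, in the units of the state.
- state(): the state, without advancing time (a new reading comes with each control period).
- grab_frame(name): name is "scene" or "top"; returns the picture (480x640x3 uint8, red, green, blue); there is no depth.
- get_calibration(name): a dict with "camera_matrix" (3x3 intrinsics, pixels), "D" ([k1, k2, p1, p2, k3] as OpenCV has them; the pictures are not rectified), "pose" (4x4, takes a point from camera to world coordinates). Camera axes: x right, y up, looking along -z (the intrinsics and any distortion apply to the point x, -y, -z); pixel columns grow to the right and rows downward; lengths in m; the calibration is good to about 2 mm. A picture is of the moment at which its call begins. get_calibration takes no time and is no camera call.
- job_done(): hands the job in; it is judged then, once.
Trained networks look in the newest picture that a camera, given by its name, has taken for a name from the list of things; names that differ only in an ending like _2 or _b are one class to them, and where a whole thing is asked for, a point or a joint stands for the part that bears it (a point fixed in the world has none). Each returns a list of dicts, best first, with "score" (0 to 1); they miss things now and then, are a little off and sometimes report something else, mostly with a low value. They report only what shows in the picture. A call takes as long as a camera call. They do not tell look-alikes from the thing itself.
- recognise(camera, query): "point" ([x, y, z] in m, in world coordinates, good to about 4 mm: the middle of the surface that is visible of it).
- regions_of(camera, query): "pixels" (480x640 bool, what is visible of it).
The state is a dict: "time": time; "joint_pos": joint angles; "joint_vel": joint speeds; "joint_efforts": joint torques, N m; "tool_pos": TCP position; "tool_rot": TCP orientation; "contact_force": force on the tool from outside, world axes, zero at the start; "ft_torque": the same for the moment, N m; "gripper_width": opening from 0.0 (shut) to 1.0 (fully open); "grasp_force": force on a finger pad.
Only numpy, scipy, OpenCV 4.12 (cv2) and the standard library are available. Lean on these libraries where they do the work, as an engineer would, in place of code of your own. Each camera call takes 0.05 s, during which the arm holds its last target. There are 200 camera calls.

## Working session

There is one attempt and no reset: what is moved stays moved. The work goes in short steps, Python scripts to look and compute and a tool call to move; the robot and the scene stay as the last step left them, time stands still between calls to the robot, and variables do not carry over. Pictures are saved under pics/ and viewed, at most 10 in all, crops included, and the job is handed in when it is done.

Besides the shell and the picture viewer there is one more tool, called after "Request:" as name([rows], argument=value, ...), one row to a line, values as JSON. apply_moves: Moves the arm, as the interface text tells. Its arguments: {"type":"object","properties":{"targets":{"type":"array"}},"required":["targets"]}

```bash
ls; mkdir -p pics; python3 - <<'E'
from plant import *
import cv2,numpy as np
s=state();print(s)
for n in("scene","top"):
    im=grab_frame(n);cv2.imwrite(f"pics/{n}0.png",im[...,::-1])
    c=get_calibration(n);print(n,c)
    for q in("lower_half_centre","upper_half_centre","drip_stand","lower_face","upper_face","stand_top"):
        for r in recognise(n,q)[:4]:print(q,np.round(r["point"],3),round(r["score"],2))
E
```

```text
pics
{'time': 0.0, 'joint_pos': array([ 1.14102601e+00,  5.33353040e-02,  1.61432204e+00,  2.62956607e-06,
        1.47601639e+00, -1.18997681e-01]), 'joint_vel': array([-1.65162003e-03,  6.31111046e-04,  2.06962823e-03,  5.86678005e-04,
        4.32975549e-04,  4.60765068e-05]), 'joint_efforts': array([-3.39211583e-04, -3.93675399e+01, -3.70174885e+01, -1.57031764e-04,
        7.07405998e-03,  8.71844719e-06]), 'tool_pos': array([0.1908698 , 0.59451797, 0.2520596 ]), 'tool_rot': array([-2.83198015e-04,  1.54761817e-01,  9.87951263e-01, -1.00126014e-03]), 'contact_force': array([0.2724372 , 0.7533642 , 0.10915005]), 'ft_torque': array([-0.00837872,  0.00218205,  0.01530735]), 'grasp_force': 0.0, 'gripper_width': 1.0011980241830147}
scene {'camera_matrix': array([[449.14383087,   0.        , 308.61969688],
       [  0.        , 449.14383087, 237.98217475],
       [  0.        ,   0.        ,   1.        ]]), 'D': array([-0.11324214,  0.        ,  0.        ,  0.        ,  0.        ]), 'pose': array([[ 0.70583796,  0.32054969, -0.63169666, -0.1201507 ],
       [-0.70813304,  0.3425195
[... 1004 characters left out ...]
1.07654187e-03,  1.69204248e-02,
         5.32101478e-02],
       [ 1.68327088e-02,  1.82500994e-01,  9.83061568e-01,
         1.13455119e+00],
       [ 0.00000000e+00,  0.00000000e+00,  0.00000000e+00,
         1.00000000e+00]])}
lower_half_centre [ 0.485 -0.28   0.035] 0.59
upper_half_centre [0.546 0.308 0.035] 0.89
upper_half_centre [ 0.497 -0.146  0.035] 0.72
upper_half_centre [0.452 0.204 0.037] 0.66
drip_stand [0.535 0.026 0.006] 0.84
drip_stand [0.362 0.179 0.007] 0.73
drip_stand [0.786 0.083 0.049] 0.61
lower_face [ 0.486 -0.283  0.036] 0.58
upper_face [0.551 0.304 0.035] 0.84
upper_face [0.452 0.204 0.036] 0.7
upper_face [ 0.499 -0.146  0.038] 0.63
stand_top [0.526 0.024 0.006] 0.63
```

View pics/scene0.png

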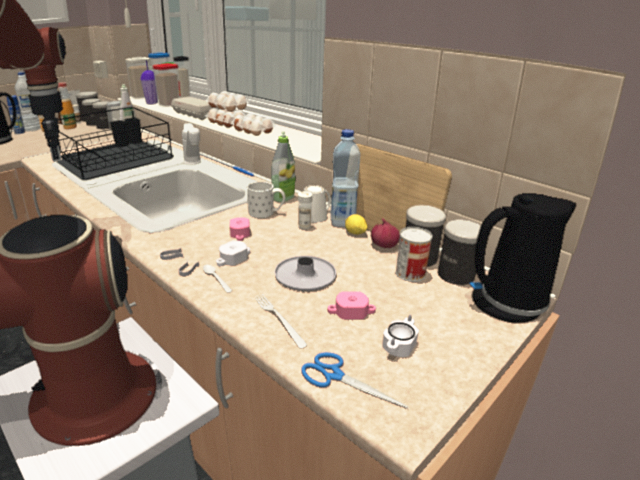

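View pics/top0.png

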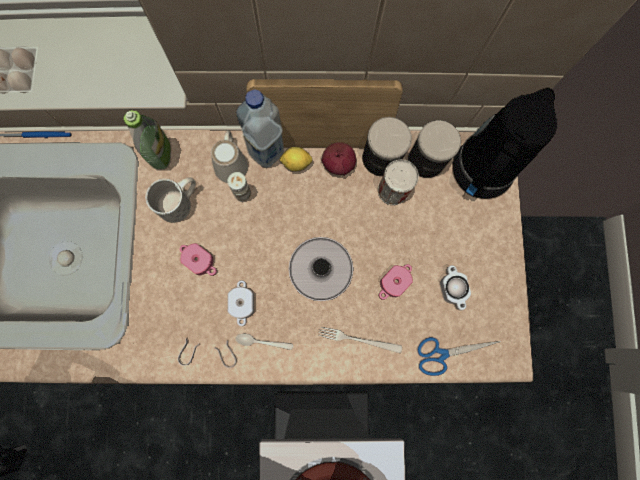

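The only candidates for the upper half are the aluminium one at top-view (240,302) and two pink look-alikes at (197,260) and (397,282). I choose the aluminium one. The lower half, with seal and dowels, is at (456,287), and the stand post is at (321,268).

```bash
cat > h.py <<'E'
from plant import *
import cv2,numpy as np
from scipy.optimize import minimize
def proj(n,P):
    c=get_calibration(n);T=np.linalg.inv(c["pose"]);p=np.asarray(P)@T[:3,:3].T+T[:3,3]
    p=p*[1,-1,-1]
    return cv2.projectPoints(p,np.zeros(3),np.zeros(3),c["camera_matrix"],c["D"])[0][:,0]
a=np.linspace(0,2*np.pi,72,endpoint=False)
C=np.c_[35*np.cos(a),np.clip(35*np.sin(a),-28,28)]/1e3
def box(x0,x1,y0,y1,z0,z1):return np.array([[x,y,z] for x in(x0,x1) for y in(y0,y1) for z in(z0,z1)])
def model(kind):
    z=(.005,.017) if kind=="lower" else (-.017,-.005)
    L=[np.vstack([np.c_[C,np.full(72,s)] for s in(-.017,.017)])]
    for s in(1,-1):
        L.append(box(s*.03,s*.052,-.01,.01,*z))
        if kind=="lower":L.append(box(s*.042-.003,s*.042+.003,-.003,.003,.017,.029))
    return L
def sil(n,L,x,y,z,t,k=4):
    R=np.array([[np.cos(t),-np.sin(t),0],[np.sin(t),np.cos(t),0],[0,0,1]])
    m=np.zeros((480,640),np.uint8)
    for P in L:
        q=proj(n,P@R.T+[x,y,z]);h=cv2.convexHull(q.astype(np.float32))
        cv2.fillConvexPoly(m,np.round(h*16).astype(np.int32),255,cv2.LINE_AA,4)
    return m/255.
def fit(kind,q,x0,z=.017,cams=("top","scene"),near=None,masks=None):
    L=model(kind);M={}
    for n in cams:
        if masks: M[n]=masks[n];continue
        c=proj(n,[[x0[0],x0[1],z]])[0]
        grab=grab_frame(n);best=None
        for r in regions_of(n,q):
            ys,xs=np.nonzero(r["pixels"])
            d=np.hypot(xs.mean()-c[0],ys.mean()-c[1])
            if d<15 and (best is None or d<best[0]):best=(d,r)
        if best is None: print("missed",n);continue
        M[n]=cv2.GaussianBlur(best[1]["pixels"].astype(np.float32),(0,0),1)
    def cost(p,ns):return sum(((cv2.GaussianBlur(sil(n,L,p[0]/1e3,p[1]/1e3,z,p[2]/20).astype(np.float32),(0,0),1)-M[n])**2).sum() for n in ns)
    out={}
    for ns in [[n] for n in M]+[list(M)]:
        best=None
        for t in np.arange(0,np.pi,np.pi/6) if len(x0)<3 else [x0[2]]:
            r=minimize(cost,[x0[0]*1e3,x0[1]*1e3,t*20],args=(ns,),method="Nelder-Mead",options=dict(initial_simplex=np.array([x0[0]*1e3,x0[1]*1e3,t*20])+np.array([[0,0,0],[8,0,0],[0,8,0],[0,0,6]]),xatol=.1,fatol=.1))
            if best is None or r.fun<best.fun:best=r
        print(kind,ns,"xy mm",best.x[:2].round(1),"yaw",round(best.x[2]/20,3),"cost",round(best.fun,1),"area",[round(float(M[n].sum())) for n in ns])
    return best.x,M
E
python3 - <<'E'
from h import *
im=grab_frame("top")
cv2.imwrite("pics/crop1.png",np.hstack([cv2.resize(im[270:340,200:280],None,fx=5,fy=5,interpolation=2),cv2.resize(im[252:322,416:496],None,fx=5,fy=5,interpolation=2)])[...,::-1])
fit("lower","lower_half_centre",[.482,-.285])
fit("upper","upper_half_centre",[.447,.199])
# stand: tray rim r75 z12 and post top r20 z40
for n in("top","scene"):
    im=grab_frame(n)
    rs=[r for r in regions_of(n,"drip_stand")]
    c=proj(n,[[.53,.022,.01]])[0]
    for r in rs:
        ys,xs=np.nonzero(r["pixels"])
        if np.hypot(xs.mean()-c[0],ys.mean()-c[1])<15:break
    M=r["pixels"].astype(np.float32)
    g=cv2.cvtColor(im,cv2.COLOR_RGB2HSV)[...,2]
    def S(p):
        m=np.zeros((480,640),np.uint8)
        A=[np.c_[75*np.cos(a),75*np.sin(a),np.full(72,z)]/1e3 for z in(0,12)]
        B=[np.c_[20*np.cos(a),20*np.sin(a),np.full(72,z)]/1e3 for z in(0,40)]
        for P in(np.vstack(A),np.vstack(B)):
            h=cv2.convexHull(proj(n,P+[p[0]/1e3,p[1]/1e3,0]).astype(np.float32))
            cv2.fillConvexPoly(m,np.round(h*16).astype(np.int32),255,cv2.LINE_AA,4)
        return m/255.
    r=minimize(lambda p:((S(p)-M)**2).sum(),[530,22],method="Nelder-Mead",options=dict(initial_simplex=[[530,22],[540,22],[530,32]]))
    print("stand",n,r.x.round(1),round(r.fun,1),M.sum())
    # dark top
    u=proj(n,[[r.x[0]/1e3,r.x[1]/1e3,.04]])[0];yy,xx=np.mgrid[:480,:640]
    D=(g<70)&(np.hypot(xx-u[0],yy-u[1])<14)
    print("post top predicted",u,"dark centroid",xx[D].mean(),yy[D].mean(),D.sum())
E
```

```text
lower ['top'] xy mm [ 488.4 -283.9] yaw 3.329 cost 87.9 area [827]Traceback (most recent call last):
  File "<stdin>", line 4, in <module>
  File "h.py", line 42, in fit
    r=minimize(cost,[x0[0]*1e3,x0[1]*1e3,t*20],args=(ns,),method="Nelder-Mead",options=dict(initial_simplex=np.array([x0[0]*1e3,x0[1]*1e3,t*20])+np.array([[0,0,0],[8,0,0],[0,8,0],[0,0,6]]),xatol=.1,fatol=.1))
    res = _minimize_neldermead(fun, x0, args, callback, bounds=bounds,
                               **options)
    fxe = func(xe)
    fx = function(np.copy(x), *(wrapper_args + args))
  File "h.py", line 37, in cost
    def cost(p,ns):return sum(((cv2.GaussianBlur(sil(n,L,p[0]/1e3,p[1]/1e3,z,p[2]/20).astype(np.float32),(0,0),1)-M[n])**2).sum() for n in ns)
                          ~~~^^^^^^^^^^^^^^^^^^^^^^^^^^^^^^^^^^^^^^^^^^^^^^^^^^^^^^^^^^^^^^^^^^^^^^^^^^^^^^^^^^^^^^^^^^^^^^^^^^^^^^^^^^^^^^^^^
  File "h.py", line 37, in <genexpr>
    def cost(p,ns):return sum(((cv2.GaussianBlur(sil(n,L,p[0]/1e3,p[1]/1e3,z,p[2]/20).astype(np.float32),(0,0),1)-M[n])**2).sum() for n in ns)
                                                 ~~~^^^^^^^^^^^^^^^^^^^^^^^^^^^^^^^^^
  File "h.py", line 22, in sil
    q=proj(n,P@R.T+[x,y,z]);h=cv2.convexHull(q.astype(np.float32))
  File "h.py", line 5, in proj
    c=get_calibration(n);T=np.linalg.inv(c["pose"]);p=np.asarray(P)@T[:3,:3].T+T[:3,3]
ValueError: time passes only in moves, steps and waits
```

View pics/crop1.png

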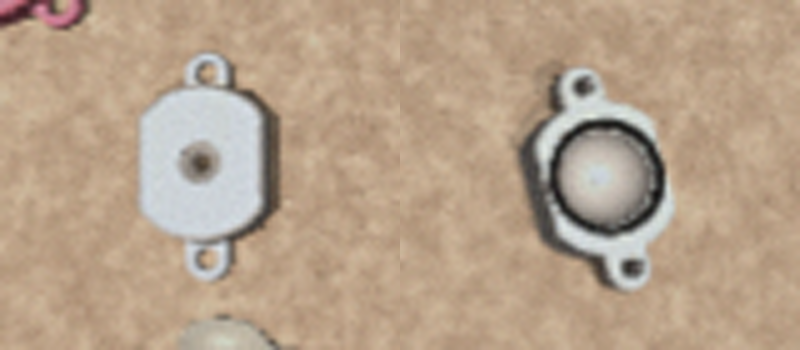

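The crop confirms the choice. On the left is the aluminium upper half, with its funnel and ear holes. On the right is the lower half, with its seal ring and dowels. The calibration call is limited, so I'll cache its result.

```bash
sed -i 's/^def proj/import functools\ncal=functools.lru_cache(None)(lambda n:get_calibration(n))\ndef proj/; s/c=get_calibration(n);T/c=cal(n);T/' h.py
sed -i 's/^        L.append(box(s\*.03.*/        L.append(np.vstack([box(s*.03,s*.042,-.01,.01,*z)]+[np.c_[s*.042+.01*np.cos(a),.01*np.sin(a),np.full(72,v)] for v in z]))/' h.py
cat >> h.py <<'E'
def fitstand(n,x0=(530,22)):
    im=grab_frame(n)
    c=proj(n,[[.53,.022,.01]])[0]
    for r in regions_of(n,"drip_stand"):
        ys,xs=np.nonzero(r["pixels"])
        if np.hypot(xs.mean()-c[0],ys.mean()-c[1])<15:break
    M=r["pixels"].astype(np.float32)
    g=cv2.cvtColor(im,cv2.COLOR_RGB2HSV)[...,2]
    def S(p):
        m=np.zeros((480,640),np.uint8)
        for rr,h in((75,12),(20,40)):
            P=np.vstack([np.c_[rr*np.cos(a),rr*np.sin(a),np.full(72,z)]/1e3 for z in(0,h)])+[p[0]/1e3,p[1]/1e3,0]
            h=cv2.convexHull(proj(n,P).astype(np.float32))
            cv2.fillConvexPoly(m,np.round(h*16).astype(np.int32),255,cv2.LINE_AA,4)
        return m/255.
    r=minimize(lambda p:((S(p)-M)**2).sum(),x0,method="Nelder-Mead",options=dict(initial_simplex=[[530,22],[540,22],[530,32]]))
    print("stand",n,r.x.round(1),round(r.fun,1),M.sum())
    u=proj(n,[[r.x[0]/1e3,r.x[1]/1e3,.04]])[0];yy,xx=np.mgrid[:480,:640]
    D=(g<70)&(np.hypot(xx-u[0],yy-u[1])<14)
    print("post top predicted",u.round(1),"dark centroid",xx[D].mean().round(1),yy[D].mean().round(1),D.sum())
E
python3 - <<'E'
from h import *
fit("lower","lower_half_centre",[.485,-.285])
fit("upper","upper_half_centre",[.447,.199])
for n in("top","scene"):fitstand(n)
print(state()["time"])
E
```

```text
lower ['top'] xy mm [ 487.1 -284.9] yaw 3.336 cost 19.8 area [920]
lower ['scene'] xy mm [ 484.2 -284.3] yaw 0.22 cost 27.6 area [1118]
lower ['top', 'scene'] xy mm [ 485.4 -284.4] yaw 3.347 cost 58.1 area [920, 1118]
upper ['top'] xy mm [455.5 205.1] yaw 3.172 cost 36.1 area [849]
upper ['scene'] xy mm [452.4 205.3] yaw 3.297 cost 32.5 area [600]
upper ['top', 'scene'] xy mm [454.4 205.2] yaw 0.052 cost 74.4 area [849, 600]
stand top [533.8  23. ] 106.4 3324.0
post top predicted [320.7 266.4] dark centroid 321.4 267.0 239
stand scene [536.5  29. ] 131.3 1804.0
post top predicted [305.  258.3] dark centroid 305.1 261.0 80
1.55
```

```bash
python3 - <<'E'
from h import *
out=[]
for n,(x,y) in(("top",(321,267)),("scene",(305,268))):
    im=grab_frame(n)
    k=10 if n=="top" else 10
    c=cv2.resize(im[y-20:y+20,x-20:x+20],None,fx=10,fy=10,interpolation=2)
    P=np.c_[.02*np.cos(a)+.534,.02*np.sin(a)+.023,np.full(72,.04)]
    q=((proj(n,P)-[x-20,y-20]+.5)*10)
    d=c.copy();cv2.polylines(d,[q.round().astype(int)],True,(0,255,0),1)
    out.append(np.vstack([d]))
    # full tray crop with rim overlay
cv2.imwrite("pics/stand.png",np.hstack(out)[...,::-1])
out=[]
for n,(x,y) in(("top",(321,267)),("scene",(305,270))):
    im=grab_frame(n);c=cv2.resize(im[y-38:y+38,x-38:x+38],None,fx=5,fy=5,interpolation=2)
    for z,r in((.012,.075),(0,.075)):
        P=np.c_[r*np.cos(a)+.534,r*np.sin(a)+.023,np.full(72,z)]
        cv2.polylines(c,[((proj(n,P)-[x-38,y-38]+.5)*5).round().astype(int)],True,(0,255,0),1)
    out.append(c)
cv2.imwrite("pics/tray.png",np.hstack(out)[...,::-1])
E
```

```text
(no output)
```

View pics/stand.png

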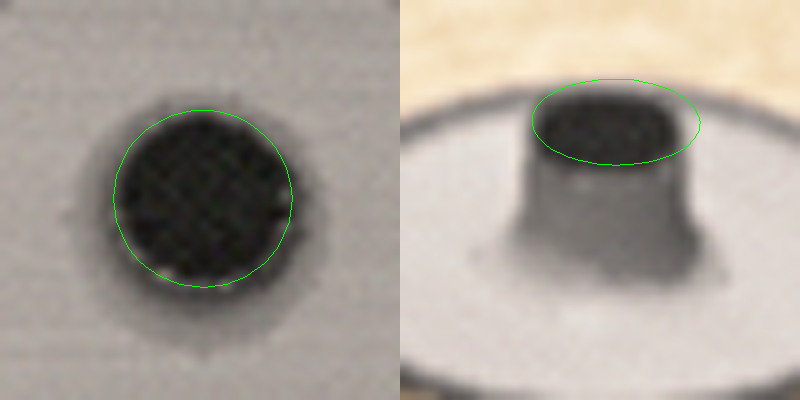

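View pics/tray.png

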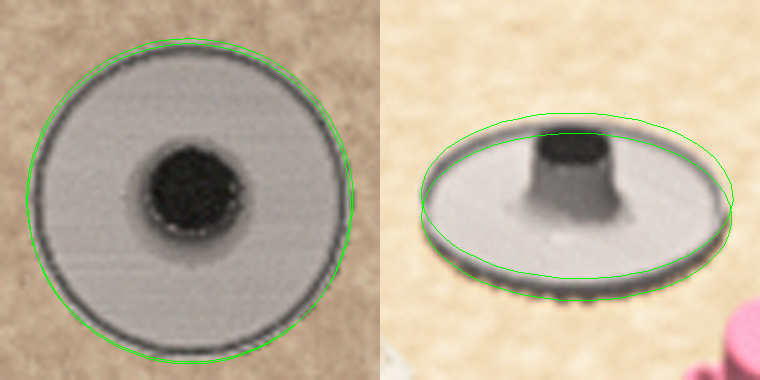

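The stand overlay is within about 2 mm. The post top is near (0.533, 0.023). Next: turn the wrist by −0.51 rad, then go above the lower half at about (0.4857, −0.2846), yaw 0.20.

Request:
apply_moves([
  {"translation": [0,0,0],"twist": -1,"hand": 1},
  {"translation": [0,0,0],"twist": -1,"hand": 1},
  {"translation": [0,0,0],"twist": -1,"hand": 1},
  {"translation": [0,0,0],"twist": -1,"hand": 1},
  {"translation": [0,0,0],"twist": -1,"hand": 1},
  {"translation": [-0.185,-0.39,0],"twist": -0.1,"hand": 1},
  {"translation": [-0.185,-0.39,0],"twist": 0,"hand": 1},
  {"translation": [-0.185,-0.39,0],"twist": 0,"hand": 1},
])

```text
time: 2.55
tool_pos: [0.2688, 0.4901, 0.2533]
tool_rot: [0.0, -0.1, 0.995, 0.0]
contact_force: [0.5, 0.1, 0.3]
gripper_width: 0.993
grasp_force: 0.0
```

Request:
apply_moves([
  {"translation": [-0.185,-0.39,0],"twist": 0,"hand": 1},
  {"translation": [-0.185,-0.39,0],"twist": 0,"hand": 1},
  {"translation": [-0.185,-0.39,0],"twist": 0,"hand": 1},
  {"translation": [-0.185,-0.39,0],"twist": 0,"hand": 1},
  {"translation": [-0.185,-0.39,0],"twist": 0,"hand": 1},
  {"translation": [-0.185,-0.39,0],"twist": 0,"hand": 1},
  {"translation": [-0.185,-0.39,0],"twist": 0,"hand": 1},
  {"translation": [0.05,-0.38,0.07],"twist": 0,"hand": 1},
])

```text
time: 3.35
tool_pos: [0.4543, 0.2093, 0.2477]
tool_rot: [0.002, -0.099, 0.995, 0.0]
contact_force: [0.5, 0.3, 0.4]
gripper_width: 0.999
grasp_force: 0.0
```

Request:
apply_moves([
  {"translation": [0.05,-0.38,0.07],"twist": 0,"hand": 1},
  {"translation": [0.05,-0.38,0.07],"twist": 0,"hand": 1},
  {"translation": [0.05,-0.38,0.07],"twist": 0,"hand": 1},
  {"translation": [0.05,-0.38,0.07],"twist": 0,"hand": 1},
  {"translation": [0.05,-0.38,0.07],"twist": 0,"hand": 1},
  {"translation": [0.05,-0.38,0.07],"twist": 0,"hand": 1},
  {"translation": [0.05,-0.38,0.07],"twist": 0,"hand": 1},
  {"translation": [0.05,-0.38,0.07],"twist": 0,"hand": 1},
])

```text
time: 4.15
tool_pos: [0.4728, -0.0967, 0.1903]
tool_rot: [0.0, -0.099, 0.995, -0.0]
contact_force: [1.2, 0.3, 0.3]
gripper_width: 0.998
grasp_force: 0.0
```

Request:
apply_moves([
  {"translation": [0.05,-0.38,0.07],"twist": 0,"hand": 1},
  {"translation": [0.05,-0.38,0.07],"twist": 0,"hand": 1},
  {"translation": [0.05,-0.38,0.07],"twist": 0,"hand": 1},
  {"translation": [0.05,-0.38,0.07],"twist": 0,"hand": 1},
  {"translation": [0.05,-0.38,0.07],"twist": 0,"hand": 1},
  {"translation": [0,0,0],"twist": 0,"hand": 1},
  {"translation": [0,0,0],"twist": 0,"hand": 1},
])

```text
time: 4.85
tool_pos: [0.4857, -0.2866, 0.155]
tool_rot: [-0.0, -0.099, 0.995, 0.001]
contact_force: [-0.6, 0.4, 0.3]
gripper_width: 1.0
grasp_force: 0.0
```

```bash
cat >> h.py <<'E'
from scipy.spatial.transform import Rotation
def tool():
    s=state();w,x,y,z=s["tool_rot"];R=Rotation.from_quat([x,y,z,w]).as_matrix()
    return np.array(s["tool_pos"]),R,np.arctan2(R[1,0],R[0,0]),s
def go(tx,ty,tz,yaw=None):
    p,R,phi,s=tool()
    tw=0
    if yaw is not None: tw=-((yaw-phi+np.pi/2)%np.pi-np.pi/2)
    d=np.array([tx,ty,tz])-p
    print("t",round(s["time"],2),"at",(p*1e3).round(1),"phi",phi.round(3),"tilt",R[:2,2].round(4),"F",np.round(s["contact_force"],1),"w",round(s["gripper_width"],3),round(s["grasp_force"],1))
    print(" shift now-axes (units 100mm)",(R.T@d*10).round(3),"twist units",round(tw*10,2))
E
python3 -c "
from h import *
go(.4857,-.2846,.025,.2)"
```

```text
t 4.85 at [ 485.7 -286.6  155. ] phi -2.944 tilt [-0.0006  0.001 ] F [-0.6  0.4  0.3] w 1.0 0.0
 shift now-axes (units 100mm) [-0.005  0.018  1.3  ] twist units -0.02
```

Request:
apply_moves([
  {"translation": [0,0.02,0.3],"twist": 0,"hand": 1},
  {"translation": [0,0,0.3],"twist": 0,"hand": 1},
  {"translation": [0,0,0.3],"twist": 0,"hand": 1},
  {"translation": [0,0,0.2],"twist": 0,"hand": 1},
  {"translation": [0,0,0.15],"twist": 0,"hand": 1},
  {"translation": [0,0,0.05],"twist": 0,"hand": 1},
  {"translation": [0,0,0],"twist": 0,"hand": 0},
  {"translation": [0,0,0],"twist": 0,"hand": 0},
])

```text
time: 5.65
tool_pos: [0.4865, -0.2847, 0.0267]
tool_rot: [0.001, -0.1, 0.995, -0.001]
contact_force: [-0.0, 0.2, 0.7]
gripper_width: 0.691
grasp_force: 0.0
```

Request:
apply_moves([
  {"translation": [0,0,0],"twist": 0,"hand": 0},
  {"translation": [0,0,0],"twist": 0,"hand": 0},
  {"translation": [0,0,0],"twist": 0,"hand": 0},
  {"translation": [0,0,0],"twist": 0,"hand": 0},
  {"translation": [0,0,0],"twist": 0,"hand": 0},
])

```text
time: 6.15
tool_pos: [0.4868, -0.2851, 0.0271]
tool_rot: [0.001, -0.099, 0.995, -0.001]
contact_force: [0.0, 0.7, 5.8]
gripper_width: 0.643
grasp_force: 66.9
```

```bash
python3 -c "
from h import *
go(.4857,-.2846,.025,.2)"
```

```text
t 6.15 at [ 486.8 -285.1   27.1] phi -2.942 tilt [ 0.0026 -0.0017] F [0.  0.7 5.8] w 0.643 66.9
 shift now-axes (units 100mm) [0.009 0.007 0.021] twist units -0.01
```

Request:
apply_moves([
  {"translation": [0,0,-0.2],"twist": 0,"hand": 0},
  {"translation": [0,0,-0.3],"twist": 0,"hand": 0},
  {"translation": [0,0,-0.3],"twist": 0,"hand": 0},
  {"translation": [0,0,-0.2],"twist": 0,"hand": 0},
  {"translation": [-0.1,0.29,0],"twist": 0,"hand": 0},
  {"translation": [-0.1,0.29,0],"twist": 0,"hand": 0},
  {"translation": [-0.1,0.29,0],"twist": 0,"hand": 0},
  {"translation": [-0.1,0.29,0],"twist": 0,"hand": 0},
])

```text
time: 6.95
tool_pos: [0.5011, -0.1613, 0.1245]
tool_rot: [-0.001, -0.099, 0.995, 0.0]
contact_force: [0.5, 0.6, -1.1]
gripper_width: 0.646
grasp_force: 66.1
```

Request:
apply_moves([
  {"translation": [-0.1,0.29,0],"twist": 0,"hand": 0},
  {"translation": [-0.1,0.29,0],"twist": 0,"hand": 0},
  {"translation": [-0.1,0.29,0],"twist": 0,"hand": 0},
  {"translation": [-0.1,0.29,0],"twist": 0,"hand": 0},
  {"translation": [-0.1,0.29,0],"twist": 0,"hand": 0},
  {"translation": [-0.1,0.29,0],"twist": 0,"hand": 0},
  {"translation": [0,0,0],"twist": 0,"hand": 0},
  {"translation": [0,0,0],"twist": 0,"hand": 0},
])

```text
time: 7.75
tool_pos: [0.5255, 0.0202, 0.1246]
tool_rot: [-0.001, -0.1, 0.995, -0.0]
contact_force: [0.0, -0.6, -2.4]
gripper_width: 0.64
grasp_force: 66.1
```

```bash
python3 - <<'E'
from h import *
go(.5328,.0225,.0675,.2)
p,R,phi,s=tool()
n="scene";im=grab_frame(n)
# predicted half outline at TCP, overlay
t=phi+np.pi;Rz=np.array([[np.cos(t),-np.sin(t),0],[np.sin(t),np.cos(t),0],[0,0,1]])
x,y=proj(n,[p])[0].astype(int);o=np.array([x-40,y-25])
c=cv2.resize(im[o[1]:o[1]+60,o[0]:o[0]+80],None,fx=10,fy=10,interpolation=2)
for P in model("lower"):
    h=cv2.convexHull(proj(n,P@Rz.T+[p[0],p[1],p[2]-.0271+.017]).astype(np.float32))[:,0]
    cv2.polylines(c,[((h-o+.5)*10).round().astype(int)],True,(0,255,0),1)
cv2.imwrite("pics/held.png",c[...,::-1])
E
```

```text
t 7.75 at [525.5  20.2 124.6] phi -2.941 tilt [-0.0015 -0.0003] F [ 0.  -0.6 -2.4] w 0.64 66.1
 shift now-axes (units 100mm) [-0.077  0.008  0.57 ] twist units 0.01
```

View pics/held.png

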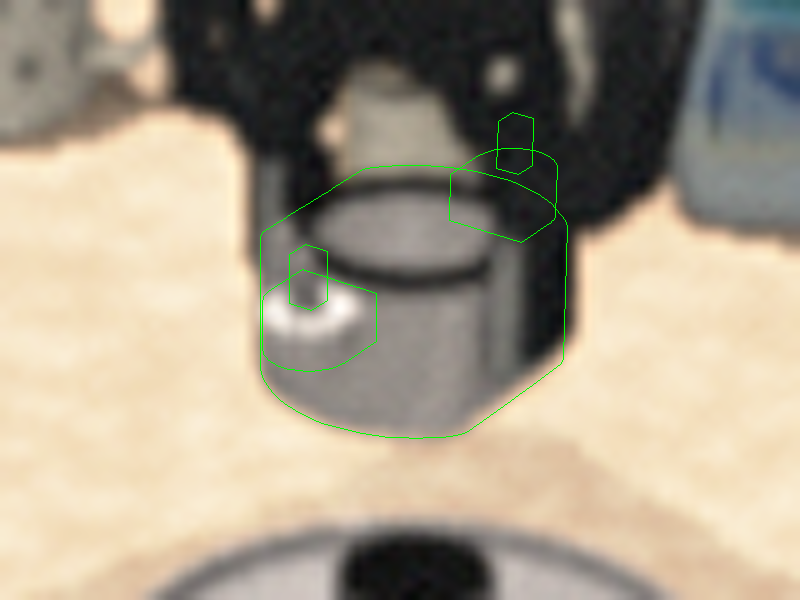

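The held half is level, and its outline at about (415,300) in the crop matches the overlay to within 0.5 px. I'll shift and lower it onto the post.

Request:
apply_moves([
  {"translation": [-0.036,0.003,0],"twist": 0,"hand": 0},
  {"translation": [-0.036,0.003,0.1],"twist": 0,"hand": 0},
  {"translation": [0,0,0.2],"twist": 0,"hand": 0},
  {"translation": [0,0,0.15],"twist": 0,"hand": 0},
  {"translation": [0,0,0.05],"twist": 0,"hand": 0},
  {"translation": [0,0,0.03],"twist": 0,"hand": 0},
  {"translation": [0,0,0],"twist": 0,"hand": 0},
  {"translation": [0,0,0],"twist": 0,"hand": 0},
])

```text
time: 8.6
tool_pos: [0.5338, 0.0217, 0.0731]
tool_rot: [0.001, -0.099, 0.995, -0.0]
contact_force: [-0.0, -0.2, -2.7]
gripper_width: 0.643
grasp_force: 66.0
```

```bash
python3 -c "
from h import *
go(.5323,.0224,.0671,.2)"
```

```text
t 8.6 at [533.8  21.7  73.1] phi -2.942 tilt [ 0.0013 -0.0001] F [-0.  -0.2 -2.7] w 0.643 66.0
 shift now-axes (units 100mm) [0.013 0.01  0.06 ] twist units -0.01
```

Request:
apply_moves([
  {"translation": [0.01,0.007,0.03],"twist": 0,"hand": 0},
  {"translation": [0,0,0.015],"twist": 0,"hand": 0},
  {"translation": [0,0,0.01],"twist": 0,"hand": 0},
  {"translation": [0,0,0],"twist": 0,"hand": 0},
  {"translation": [0,0,0],"twist": 0,"hand": 0},
])

```text
time: 9.1
tool_pos: [0.5321, 0.0223, 0.0672]
tool_rot: [0.0, -0.099, 0.995, 0.0]
contact_force: [-2.0, -0.6, 0.2]
gripper_width: 0.639
grasp_force: 66.2
```

```bash
python3 -c "
from h import *
go(.5323,.0224,.0671,.2)"
```

```text
t 9.1 at [532.1  22.3  67.2] phi -2.942 tilt [0.0001 0.    ] F [-2.  -0.6  0.2] w 0.639 66.2
 shift now-axes (units 100mm) [-0.002  0.     0.001] twist units -0.01
```

Contact is at the expected height (67.2 mm), with the weight off the wrist. I'll release and go up.

Request:
apply_moves([
  {"translation": [0,0,0],"twist": 0,"hand": 0.75},
  {"translation": [0,0,0],"twist": 0,"hand": 1},
  {"translation": [0,0,0],"twist": 0,"hand": 1},
  {"translation": [0,0,0],"twist": 0,"hand": 1},
  {"translation": [0,0,-0.1],"twist": 0,"hand": 1},
  {"translation": [0,0,-0.3],"twist": 0,"hand": 1},
  {"translation": [0,0,-0.4],"twist": 0,"hand": 1},
  {"translation": [0,0,-0.3],"twist": 0,"hand": 1},
])

```text
time: 9.9
tool_pos: [0.5326, 0.0222, 0.1799]
tool_rot: [0.001, -0.099, 0.995, -0.0]
contact_force: [-0.2, -0.2, 0.4]
gripper_width: 1.0
grasp_force: 0.0
```

```bash
python3 -c "
from h import *
go(.4543,.2052,.18,.03)"
```

```text
t 9.9 at [532.6  22.2 179.9] phi -2.942 tilt [ 0.0025 -0.0003] F [-0.2 -0.2  0.4] w 1.0 0.0
 shift now-axes (units 100mm) [ 0.406  1.949 -0.003] twist units 1.69
```

Request:
apply_moves([
  {"translation": [0.068,0.325,0],"twist": 0,"hand": 1},
  {"translation": [0.068,0.325,0],"twist": 0,"hand": 1},
  {"translation": [0.068,0.325,0],"twist": 0,"hand": 1},
  {"translation": [0.068,0.325,0],"twist": 0,"hand": 1},
  {"translation": [0.068,0.325,0],"twist": 0,"hand": 1},
  {"translation": [0.068,0.325,0],"twist": 0,"hand": 1},
  {"translation": [0,0,0],"twist": 0.85,"hand": 1},
  {"translation": [0,0,0],"twist": 0.85,"hand": 1},
])

```text
time: 10.7
tool_pos: [0.4531, 0.2064, 0.1777]
tool_rot: [0.001, -0.014, 1.0, 0.0]
contact_force: [1.2, 0.7, 1.3]
gripper_width: 1.002
grasp_force: 0.0
```

```bash
python3 - <<'E'
from h import *
go(.4545,.2052,.028,.03)
_,M=fit("lower","lower_half_centre",[.5325,.0222,.2],z=.057)
im=grab_frame("scene");im2=grab_frame("top")
out=[]
for n,g in(("top",im2),("scene",im)):
    x,y=proj(n,[[.532,.022,.05]])[0].astype(int)
    out.append(cv2.resize(g[y-38:y+38,x-38:x+38],None,fx=5,fy=5,interpolation=2))
cv2.imwrite("pics/placed.png",np.hstack(out)[...,::-1])
E
```

```text
t 10.7 at [453.1 206.4 177.7] phi -3.114 tilt [0.001  0.0003] F [1.2 0.7 1.3] w 1.002 0.0
 shift now-axes (units 100mm) [-0.012 -0.013  1.497] twist units -0.02
lower ['top'] xy mm [533.2  21.4] yaw 0.215 cost 10.4 area [908]
lower ['scene'] xy mm [531.8  23.8] yaw 0.226 cost 17.1 area [714]
lower ['top', 'scene'] xy mm [532.1  21.8] yaw 0.216 cost 39.1 area [908, 714]
```

View pics/placed.png

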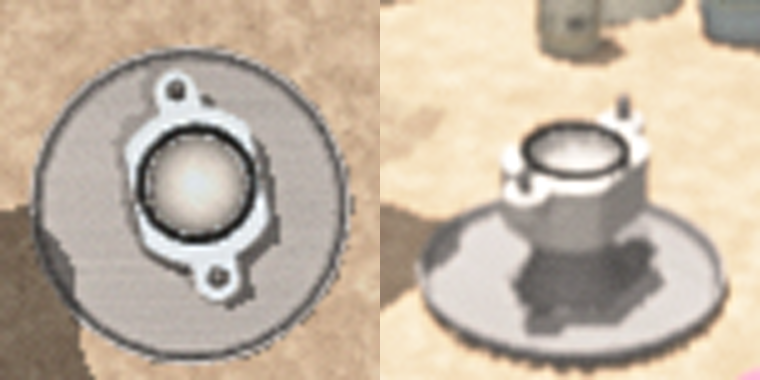

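The lower half stands level and centred on the post: in the crop the tray centre is at about (192,203) and the half is at about (197,185) with its height parallax. Next I'll pick the upper half.

Request:
apply_moves([
  {"translation": [-0.01,-0.012,0.3],"twist": 0,"hand": 1},
  {"translation": [0,0,0.35],"twist": 0,"hand": 1},
  {"translation": [0,0,0.35],"twist": 0,"hand": 1},
  {"translation": [0,0,0.25],"twist": 0,"hand": 1},
  {"translation": [0,0,0.15],"twist": 0,"hand": 1},
  {"translation": [0,0,0.08],"twist": 0,"hand": 1},
  {"translation": [0,0,0],"twist": 0,"hand": 1},
  {"translation": [0,0,0],"twist": 0,"hand": 0},
])

```text
time: 11.8
tool_pos: [0.4552, 0.2043, 0.0297]
tool_rot: [0.001, -0.015, 1.0, 0.0]
contact_force: [0.4, 0.7, -0.2]
gripper_width: 0.856
grasp_force: 0.0
```

Request:
apply_moves([
  {"translation": [0,0,0],"twist": 0,"hand": 0},
  {"translation": [0,0,0],"twist": 0,"hand": 0},
  {"translation": [0,0,0],"twist": 0,"hand": 0},
  {"translation": [0,0,0],"twist": 0,"hand": 0},
  {"translation": [0,0,0],"twist": 0,"hand": 0},
  {"translation": [0,0,0],"twist": 0,"hand": 0},
])

```text
time: 12.4
tool_pos: [0.4559, 0.2046, 0.0306]
tool_rot: [0.002, -0.015, 1.0, 0.0]
contact_force: [-0.1, 0.4, 6.4]
gripper_width: 0.643
grasp_force: 66.0
```

```bash
python3 -c "
from h import *
go(.4543,.2052,.028,.03)"
```

```text
t 12.4 at [455.9 204.6  30.6] phi -3.112 tilt [0.0031 0.0009] F [-0.1  0.4  6.4] w 0.643 66.0
 shift now-axes (units 100mm) [0.016 0.006 0.026] twist units -0.01
```

Request:
apply_moves([
  {"translation": [0,0,-0.2],"twist": 0,"hand": 0},
  {"translation": [0,0,-0.35],"twist": 0,"hand": 0},
  {"translation": [0,0,-0.35],"twist": 0,"hand": 0},
  {"translation": [0,0,-0.3],"twist": 0,"hand": 0},
  {"translation": [0,0,-0.2],"twist": -0.85,"hand": 0},
  {"translation": [0,0,0],"twist": -0.9,"hand": 0},
  {"translation": [0,0,0],"twist": 0,"hand": 0},
])

```text
time: 13.1
tool_pos: [0.4544, 0.2042, 0.1692]
tool_rot: [0.0, -0.102, 0.995, 0.0]
contact_force: [-0.0, 0.3, -2.2]
gripper_width: 0.645
grasp_force: 65.2
```

```bash
python3 -c "
from h import *
go(.5335,.0224,.145,.205)"
```

```text
t 13.1 at [454.4 204.2 169.2] phi -2.937 tilt [0.0007 0.0001] F [-0.   0.3 -2.2] w 0.645 65.2
 shift now-axes (units 100mm) [-0.406 -1.94   0.242] twist units -0.01
```

Request:
apply_moves([
  {"translation": [-0.07,-0.32,0],"twist": 0,"hand": 0},
  {"translation": [-0.07,-0.32,0],"twist": 0,"hand": 0},
  {"translation": [-0.07,-0.32,0],"twist": 0,"hand": 0},
  {"translation": [-0.07,-0.32,0],"twist": 0,"hand": 0},
  {"translation": [-0.07,-0.32,0.1],"twist": 0,"hand": 0},
  {"translation": [-0.055,-0.32,0.1],"twist": 0,"hand": 0},
  {"translation": [0,-0.02,0.04],"twist": 0,"hand": 0},
  {"translation": [0,0,0],"twist": 0,"hand": 0},
])

```text
time: 13.9
tool_pos: [0.5321, 0.022, 0.1425]
tool_rot: [-0.002, -0.1, 0.995, 0.001]
contact_force: [-0.3, -0.1, -1.7]
gripper_width: 0.645
grasp_force: 65.2
```

```bash
python3 - <<'E'
from h import *
go(.5335,.0224,.120,.205)
p,R,phi,s=tool()
n="scene";im=grab_frame(n)
x,y=proj(n,[[p[0],p[1],.08]])[0].astype(int);o=np.array([x-40,y-30])
c=cv2.resize(im[o[1]:o[1]+60,o[0]:o[0]+80],None,fx=10,fy=10,interpolation=2)
def ov(k,x,y,z,t,col):
    Rz=np.array([[np.cos(t),-np.sin(t),0],[np.sin(t),np.cos(t),0],[0,0,1]])
    for P in model(k):
        h=cv2.convexHull(proj(n,P@Rz.T+[x,y,z]).astype(np.float32))[:,0]
        cv2.polylines(c,[((h-o+.5)*10).round().astype(int)],True,col,1)
ov("upper",p[0]-.0012,p[1]-.0003,p[2]-.0306+.017,phi+np.pi,(0,255,0))
ov("lower",.5324,.0224,.057,.205,(255,0,0))
cv2.imwrite("pics/fit.png",c[...,::-1])
E
```

```text
t 13.9 at [532.1  22.  142.5] phi -2.94 tilt [-0.0046  0.0007] F [-0.3 -0.1 -1.7] w 0.645 65.2
 shift now-axes (units 100mm) [-0.016  0.001  0.225] twist units -0.04
```

View pics/fit.png

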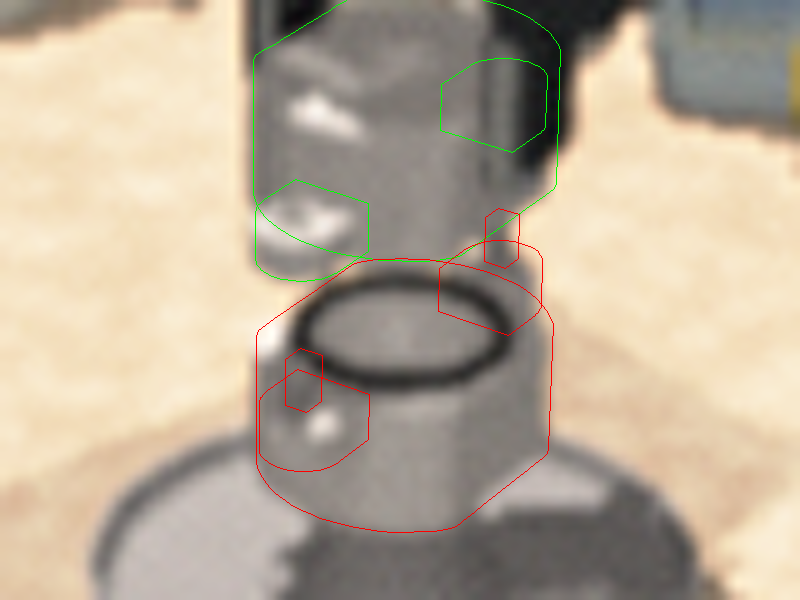

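Both outlines match their overlays. The ear hole is at about (295,218), above the dowel at (303,380). I'll shift 1.5 mm and descend slowly.

Request:
apply_moves([
  {"translation": [-0.015,0,0.1],"twist": 0,"hand": 0},
  {"translation": [0,0,0.1],"twist": 0,"hand": 0},
  {"translation": [0,0,0],"twist": 0,"hand": 0},
  {"translation": [0,0,0.03],"twist": 0,"hand": 0},
  {"translation": [0,0,0.03],"twist": 0,"hand": 0},
  {"translation": [0,0,0],"twist": 0,"hand": 0},
  {"translation": [0,0,0],"twist": 0,"hand": 0},
])

```text
time: 14.65
tool_pos: [0.535, 0.0228, 0.119]
tool_rot: [0.0, -0.102, 0.995, -0.0]
contact_force: [0.5, 0.0, -2.7]
gripper_width: 0.64
grasp_force: 65.2
```

```bash
python3 -c "
from h import *
go(.5335,.0224,.1095,.205);print(state()['ft_torque'])"
```

```text
t 14.65 at [535.   22.8 119. ] phi -2.937 tilt [ 0.0003 -0.0001] F [ 0.5  0.  -2.7] w 0.64 65.2
 shift now-axes (units 100mm) [ 0.016 -0.     0.095] twist units -0.01
[-0.02198099 -0.03916297  0.01999687]
```

Request:
apply_moves([
  {"translation": [0.01,0,0],"twist": 0,"hand": 0},
  {"translation": [0,0,0],"twist": 0,"hand": 0},
  {"translation": [0,0,0.02],"twist": 0,"hand": 0},
  {"translation": [0,0,0.02],"twist": 0,"hand": 0},
  {"translation": [0,0,0],"twist": 0,"hand": 0},
])

```text
time: 15.15
tool_pos: [0.5336, 0.0225, 0.1143]
tool_rot: [-0.0, -0.102, 0.995, 0.0]
contact_force: [-0.4, 0.2, -2.7]
gripper_width: 0.643
grasp_force: 65.2
```

```bash
python3 -c "
from h import *
go(.5335,.0224,.1095,.205);print(state()['ft_torque'])"
```

```text
t 15.15 at [533.6  22.5 114.3] phi -2.937 tilt [-0.0008  0.    ] F [-0.4  0.2 -2.7] w 0.643 65.2
 shift now-axes (units 100mm) [ 0.002 -0.001  0.048] twist units -0.01
[ 0.05092782 -0.05406301  0.01776745]
```

Request:
apply_moves([
  {"translation": [0,0,0.02],"twist": 0,"hand": 0},
  {"translation": [0,0,0.02],"twist": 0,"hand": 0},
  {"translation": [0,0,0.01],"twist": 0,"hand": 0},
  {"translation": [0,0,0],"twist": 0,"hand": 0},
])

```text
time: 15.55
tool_pos: [0.5338, 0.0226, 0.1095]
tool_rot: [-0.0, -0.102, 0.995, 0.0]
contact_force: [0.2, -0.9, -2.0]
gripper_width: 0.645
grasp_force: 65.2
```

```bash
python3 -c "
from h import *
go(.5335,.0224,.1046,.205);print(state()['ft_torque'])"
```

```text
t 15.55 at [533.8  22.6 109.5] phi -2.937 tilt [-0.0005  0.    ] F [ 0.2 -0.9 -2. ] w 0.645 65.2
 shift now-axes (units 100mm) [ 0.003 -0.001  0.049] twist units -0.01
[-0.05110587 -0.00492471  0.01538985]
```

Seated on the dowels with little side force. Now press in small steps.

Request:
apply_moves([
  {"translation": [0,0,0.01],"twist": 0,"hand": 0},
  {"translation": [0,0,0.01],"twist": 0,"hand": 0},
  {"translation": [0,0,0.01],"twist": 0,"hand": 0},
  {"translation": [0,0,0],"twist": 0,"hand": 0},
])

```text
time: 15.95
tool_pos: [0.5342, 0.0225, 0.1076]
tool_rot: [0.0, -0.102, 0.995, -0.0]
contact_force: [-3.5, -0.3, 4.0]
gripper_width: 0.638
grasp_force: 65.7
```

Request:
apply_moves([
  {"translation": [0,0,0.01],"twist": 0,"hand": 0},
  {"translation": [0,0,0.01],"twist": 0,"hand": 0},
  {"translation": [0,0,0],"twist": 0,"hand": 0},
  {"translation": [0,0,0],"twist": 0,"hand": 0},
])

```text
time: 16.35
tool_pos: [0.5343, 0.0225, 0.1058]
tool_rot: [0.0, -0.102, 0.995, -0.0]
contact_force: [-3.8, 0.5, 6.6]
gripper_width: 0.642
grasp_force: 66.1
```

```bash
python3 -c "
from h import *
go(.5335,.0224,.1046,.205);print(state()['ft_torque'])"
```

```text
t 16.35 at [534.3  22.5 105.8] phi -2.937 tilt [ 0.0005 -0.    ] F [-3.8  0.5  6.6] w 0.642 66.1
 shift now-axes (units 100mm) [0.008 0.    0.012] twist units -0.01
[ 0.06570427  0.69043973 -0.01803505]
```

Request:
apply_moves([
  {"translation": [0.007,0,0.01],"twist": 0,"hand": 0},
  {"translation": [0,0,0.01],"twist": 0,"hand": 0},
  {"translation": [0,0,0],"twist": 0,"hand": 0},
  {"translation": [0,0,0],"twist": 0,"hand": 0},
])

```text
time: 16.75
tool_pos: [0.5342, 0.0225, 0.1046]
tool_rot: [0.001, -0.102, 0.995, 0.0]
contact_force: [-4.5, 1.1, 9.1]
gripper_width: 0.642
grasp_force: 66.6
```

```bash
python3 -c "
from h import *
go(.5335,.0224,.1046,.205);print(state()['ft_torque'])"
```

```text
t 16.75 at [534.2  22.5 104.6] phi -2.937 tilt [0.0019 0.0002] F [-4.5  1.1  9.1] w 0.642 66.6
 shift now-axes (units 100mm) [ 0.007  0.    -0.   ] twist units -0.01
[0.20157871 0.68859746 0.01292099]
```

Request:
apply_moves([
  {"translation": [0.01,0,0.01],"twist": 0,"hand": 0},
  {"translation": [0,0,0.01],"twist": 0,"hand": 0},
  {"translation": [0,0,0],"twist": 0,"hand": 0},
  {"translation": [0,0,0],"twist": 0,"hand": 0},
])

```text
time: 17.15
tool_pos: [0.5342, 0.0225, 0.1045]
tool_rot: [0.002, -0.102, 0.995, 0.0]
contact_force: [-6.0, 1.8, 16.9]
gripper_width: 0.639
grasp_force: 67.6
```

```bash
python3 -c "
from h import *
go(.5335,.0224,.1046,.205);print(state()['ft_torque'])"
```

```text
t 17.15 at [534.2  22.5 104.5] phi -2.937 tilt [0.0037 0.0008] F [-6.   1.8 16.9] w 0.639 67.6
 shift now-axes (units 100mm) [ 0.007  0.    -0.001] twist units -0.01
[ 0.44387612  1.1571364  -0.00375606]
```

The force rose 9→17 N with no travel, so the mould is at its hard stop, shut. I'll ease the side load.

Request:
apply_moves([
  {"translation": [0.01,0,0],"twist": 0,"hand": 0},
  {"translation": [0.005,0,0],"twist": 0,"hand": 0},
  {"translation": [0,0,0],"twist": 0,"hand": 0},
  {"translation": [0,0,0],"twist": 0,"hand": 0},
])

```text
time: 17.55
tool_pos: [0.5339, 0.0224, 0.1046]
tool_rot: [0.004, -0.102, 0.995, 0.0]
contact_force: [-0.7, 2.7, 12.5]
gripper_width: 0.64
grasp_force: 67.0
```

```bash
python3 - <<'E'
from h import *
go(.5335,.0224,.1046,.205);print(state()['ft_torque'])
n="scene";im=grab_frame(n);p=tool()[0]
x,y=proj(n,[[p[0],p[1],.07]])[0].astype(int)
cv2.imwrite("pics/shut.png",cv2.resize(im[y-30:y+30,x-40:x+40],None,fx=10,fy=10,interpolation=2)[...,::-1])
E
```

```text
t 17.55 at [533.9  22.4 104.6] phi -2.938 tilt [0.0076 0.0013] F [-0.7  2.7 12.5] w 0.64 67.0
 shift now-axes (units 100mm) [ 0.004  0.001 -0.   ] twist units -0.01
[ 0.63882529  0.27022049 -0.01153429]
```

View pics/shut.png

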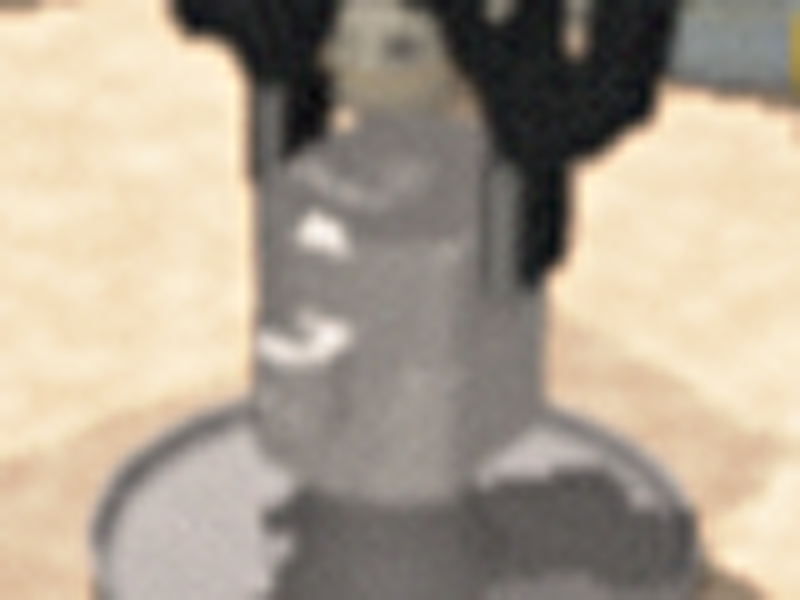

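Request:
apply_moves([
  {"translation": [-0.006,0.007,0.005],"twist": 0,"hand": 0},
  {"translation": [0,0,0],"twist": 0,"hand": 0},
  {"translation": [0,0,0],"twist": 0,"hand": 0},
  {"translation": [0,0,0],"twist": 0,"hand": 0},
])

```text
time: 18.0
tool_pos: [0.534, 0.0226, 0.1045]
tool_rot: [0.003, -0.102, 0.995, -0.0]
contact_force: [-2.8, 0.1, 15.8]
gripper_width: 0.639
grasp_force: 67.5
```

```bash
python3 - <<'E'
from h import *
go(.5335,.0224,.1046,.205);print(state()['ft_torque'])
E
```

```text
t 18.0 at [534.   22.6 104.5] phi -2.937 tilt [ 0.0061 -0.0002] F [-2.8  0.1 15.8] w 0.639 67.5
 shift now-axes (units 100mm) [ 0.006 -0.    -0.001] twist units -0.01
[0.27930148 0.90273038 0.00948553]
```

Request:
apply_moves([
  {"translation": [0,0,0],"twist": 0,"hand": 0},
  {"translation": [0,0,0],"twist": 0,"hand": 0},
  {"translation": [0,0,0],"twist": 0,"hand": 0},
  {"translation": [0,0,0],"twist": 0,"hand": 0},
  {"translation": [0,0,0],"twist": 0,"hand": 0},
  {"translation": [0,0,0],"twist": 0,"hand": 0},
])

```text
time: 18.6
tool_pos: [0.5341, 0.0226, 0.1046]
tool_rot: [0.003, -0.102, 0.995, -0.0]
contact_force: [-3.3, 1.2, 16.4]
gripper_width: 0.64
grasp_force: 67.5
```

Stable.

```bash
python3 -c "
from plant import *
print(job_done())"
```

```text
the job is handed in; nothing more can be done
None
```

The lower half is on the post to within about 2 mm and was released, and the upper half is fitted over the dowels and held shut at about 16 N. I handed the job in at 18.6 s with the push steady and the mould at its hard stop.

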